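# Free the spacer plate from its hold-down jig

## Task

Two bench jigs each clamp an aluminium plate under a spring-loaded hold-down finger. On the jig that holds the intake spacer plate (the one with two rectangular windows) swing the finger up until it stands open by itself, and only then take the plate out and set it down gently, lying flat in the empty steel tray. Leave that finger standing open and the other jig's finger clamped down.

Things in the scene. Friction and masses are not known exactly. Their poses are not given: they have to be found in the camera images.
- spacer_plate: Part to free: aluminium, 130 x 50 x 8 mm, about 0.1 kg, two 34 x 30 mm windows either side of an 18 mm cross bar. Origin: centre of underside; x along its length, towards the finger, which presses 54 mm from the middle. It lies on a rail 32 mm wide, underside 30 mm above the bench; jig base beneath is 90 mm wide, 10 mm high. Grip across the 50 mm width at the middle.
- finger_tab (a point): Centre of the finger's steel grip tab, 22 x 16 x 38 mm (x, y, z), on the tip of a 16 mm wide arm: pinch across y. Clamped: z up, 88 mm above bench. Hinge axis along y, 85 mm to its +x, 26 mm to its -z. The finger lifts about +y; tilt of z: 0 clamped, 1.7 rad open. Spring (6 N at the tip) shuts it below 0.8 rad, opens it above: released past 1.1 it snaps to 1.7 and stays.
- other_finger_tab (a point): The same point on the finger of the other, identical jig, which clamps a solid plate of the same outline with a round boss. Not to be lifted. (Both jigs: the hinge's fork and spring reach 75 mm above the bench and 34 mm to either side of the arm's centre line; an open finger stands about 155 mm high, leaning away from the plate.)
- tray: Open shallow sheet-steel tray, outside 200 x 160 x 16 mm (x, y, z), walls and floor 3 mm thick, empty. Origin at the centre of its underside. The plate may lie in it anywhere and either way round, flat on the floor.
There are look-alikes about, which are no part of the job. Leave any brown or red look-alike of the spacer_plate alone.

How it is judged:
By the outcome, as a careful person would: the job done as asked, in the order asked, and still so for the second after the job is handed in, with the robot touching nothing.
It also fails if it takes over 54 s, if anything falls off the work surface, if the arm or the gripper's body presses on something with over 40 N, if the wrist force passes 120 N, or if a joint passes its speed limit or range.

## Robot

A 6-joint arm with a two-finger parallel gripper is mounted at the origin on the work surface. World frame = base frame: x ahead of the robot, y to its left, z up, the work surface at z = 0. Lengths are in mm, angles in rad, forces in N, time in s.
With the tool pointing down it reaches from about 250 to 850 mm from the base axis. Payload 12.5 kg.
Tool frame: the origin (TCP) lies at the very end of the fingers, on their centre line; the grasp point (between the pads) lies 19 mm behind it (r.hold_point_z is the distance from the TCP to the grasp point, in mm); z points along the fingers, x is the direction in which the jaws open and shut, and the axes are right-handed (so a half turn about z gives the same grasp; the last joint's range is limited). The gripper opens to 93 mm and grips with 3 to 60 N. Pads are 15 mm wide; open, the fingers measure 128 mm over their backs; the gripper's body (75 mm by 188 mm) begins 65 mm behind the grasp point.
Start: joints at [1.208, 0.351, 1.652, -0, 1.139, -0.085], TCP at [150.801, 528.908, 218.633] pointing down, gripper open.
Joint ranges: [-2.75, 2.75], [-0.79, 2.1], [0.01, 2.65], [-1.57, 4.71], [0.07, 3.14], [-2.87, 2.87]. Speed limits (rad/s): [2.22, 2.22, 2.79, 3.14, 3.14, 3.14].

## Interface

Orientations are given as a rotation vector (axis times angle).
In Python, from workcell import r gives the robot as it stands.
- The arm moves only by the shell command python3 -m crank 'ROWS' [FORCE]. ROWS is JSON, a list of rows, each a list of 5 numbers: the opening, from 0 (shut) to 1 (fully open), then the shift along the tool's x, y, z in mm, then the turn about the tool's z in rad. In form: [[jaw, tx, ty, tz, spin], ...]. A call has 1 to 12 rows; each row shifts and turns the commanded pose from where the row before left it, along the tool's axes as they then stand; what a row does not reach is not made up. A row lasts 1/12 s, in which the tool goes at most 41.7 mm and 7.16 degrees, less where a joint would pass 70% of its speed; a pose out of reach is approached as far as the arm can. A call is refused whole if a number of a shift passes 41.7 or a number of a turn 0.125, either way. A call with a gripper value outside its range is refused whole. The fingers move at their own pace and stop on an object; FORCE is the grip in N (left out, the last holds). Time passes only in rows, so rows that do not move let the fingers close. It gives the time, the measured TCP pose, the force and the opening at its end, in the units of the state.
- r.observe(): the state, without advancing time (a new reading comes with each control period).
- r.snapshot(name): name is "scene" or "top" or "wrist"; returns a dict with "color" (384x512x3 uint8, red, green, blue), "depth" (384x512 float32, mm along the optical axis (not along the pixel's ray), 0 where there is no reading), "intrinsics" (3x3 intrinsics, pixels), "rvec" (rotation vector, rad) and "tvec" (3), from world to camera coordinates, as OpenCV has them; the wrist camera has in their place "hand_eye" (4x4, takes a point from camera to tool coordinates, whose origin is the TCP and whose axes are the tool frame's). Camera axes: x right, y down, z forward; pixel columns grow to the right and rows downward; lengths in mm; the calibration is good to about 2 mm. A picture is of the moment at which its call begins: read the wrist's pose just before it.
- r.hand_in(): hands the job in, once; it reports no verdict.
Trained networks look in a picture, given as the dict that the camera call returned (one of the last four; its "shot" number tells which), for a name from the list of things; names that differ only in an ending like _2 or _b are one class to them, and where a whole thing is asked for, a point or a joint stands for the part that bears it (a point fixed in the world has none). Each returns a list of dicts, best first, with "score" (0 to 1); they miss things now and then, are a little off and sometimes report something else, mostly with a low value. They report only what shows in the picture. A call takes as long as a camera call. They do not tell look-alikes from the thing itself.
- r.look_for(picture, name): "rect" ([left, top, right, bottom] in pixels, round what is visible of it).
- r.landmark_of(picture, name): "xy" ([column, row] in pixels: a listed point, or the origin of a listed thing).
The state is a dict: "clock": time; "qpos": joint angles; "qvel": joint speeds; "tau": joint torques, N m; "ee_pos": TCP position; "tool_rot": TCP orientation; "contact_force": force on the tool from outside, world axes, zero at the start; "ft_torque": the same for the moment, N m; "opening": opening from 0.0 (shut) to 1.0 (fully open).
Only numpy, scipy, OpenCV 4.12 (cv2) and the standard library are available. Lean on these libraries where they do the work, as an engineer would, in place of code of your own. Each camera call takes 0.05 s, during which the arm holds its last target.

## Working session

There is one attempt and no reset: what is moved stays moved. The work goes in short steps, Python scripts to look and compute and a shell command to move; the robot and the scene stay as the last step left them, time stands still between calls to the robot, and variables do not carry over. Pictures are saved under pics/ and viewed, and the job is handed in when it is done.

```bash
ls; mkdir -p pics
cat > h.py <<'E'
import numpy as np, cv2
from scipy.spatial.transform import Rotation as R
from workcell import r
def cam(p):
    return R.from_rotvec(p["rvec"]).as_matrix(), np.array(p["tvec"]).ravel()
def back(p,u,v,d):
    K=np.array(p["intrinsics"]); c=np.array([(u-K[0,2])/K[0,0]*d,(v-K[1,2])/K[1,1]*d,d])
    A,t=cam(p); return A.T@(c-t)
def ray_z(p,u,v,z):
    K=np.array(p["intrinsics"]); c=np.array([(u-K[0,2])/K[0,0],(v-K[1,2])/K[1,1],1.])
    A,t=cam(p); o=-A.T@t; d=A.T@c; return o+d*(z-o[2])/d[2]
def proj(p,X):
    A,t=cam(p); c=A@np.array(X)+t; K=np.array(p["intrinsics"]); q=K@c; return q[:2]/q[2]
def save(p,n,s=1.5):
    cv2.imwrite("pics/"+n,cv2.resize(p["color"][:,:,::-1],None,fx=s,fy=s,interpolation=cv2.INTER_CUBIC))
E
python3 - <<'E'
from h import *
for n in ["top","scene"]:
    p=r.snapshot(n); save(p,n+"1.png")
    np.savez("pics/"+n+"1.npz",**{k:v for k,v in p.items()})
    for t in ["spacer_plate","finger_tab","other_finger_tab","tray"]:
        print(n,t)
        for d in r.landmark_of(p,t): print("  L",np.round(d["xy"],1),round(d["score"],2))
        for d in r.look_for(p,t): print("  B",np.round(d["rect"]),round(d["score"],2))
print(r.observe())
E
```

```text
pics
top spacer_plate
  L [116.3 183.2] 0.87
  L [224.1 247.5] 0.81
  L [247.8 161.5] 0.71
  B [241. 143. 260. 182.] 0.81
  B [ 98. 173. 137. 192.] 0.63
top finger_tab
  L [248. 142.] 0.49
  B [243. 120. 253. 150.] 0.46
  B [376. 125. 388. 149.] 0.26
top other_finger_tab
  L [384.3 146.5] 0.57
  B [378. 125. 388. 151.] 0.63
top tray
  L [308.9 139.7] 0.78
  B [285. 110. 338. 166.] 0.86
scene spacer_plate
  L [360.  277.7] 0.98
  L [295.4 195.1] 0.55
  L [231.  226.5] 0.49
  B [344. 263. 386. 297.] 0.84
  B [221. 214. 243. 238.] 0.6
  B [282. 185. 309. 206.] 0.54
scene finger_tab
  L [216.9 227.4] 0.71
  B [207. 222. 223. 244.] 0.59
scene other_finger_tab
  L [130.  173.5] 0.7
scene tray
  L [164.4 220.5] 0.9
  B [131. 198. 200. 247.] 0.69
{'clock': 0.9, 'qpos': array([ 1.20839721e+00,  3.50669784e-01,  1.65181231e+00, -1.23165466e-05,
        1.13908546e+00, -8.45941414e-02]), 'qvel': array([ 0.00024228, -0.00010219,  0.00036816, -0.00057605,  0.00028554,
        0.00092909]), 'tau': array([-9.58360069e-04, -4.97243571e+01, -2.85483921e+01,  6.99099130e-02,
        2.19459023e-02, -4.67086977e-06]), 'ee_pos': array([150.80482704, 528.90546144, 218.64443062]), 'tool_rot': array([-2.50761025e+00, -1.89247740e+00, -4.27201100e-05]), 'contact_force': array([-0.26642247, -0.10343204,  0.1818662 ]), 'ft_torque': array([-0.02765244,  0.02782415,  0.0079495 ]), 'opening': 0.9999527915889442}
```

View pics/top1.png

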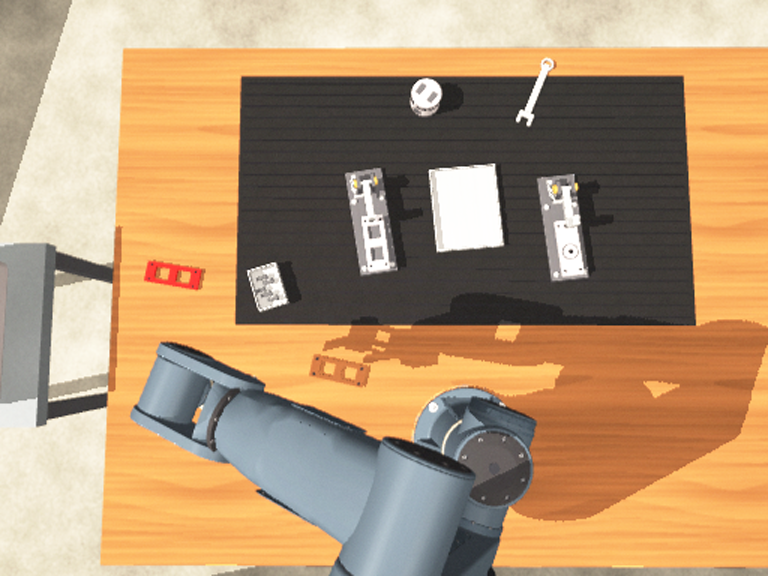

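View pics/scene1.png

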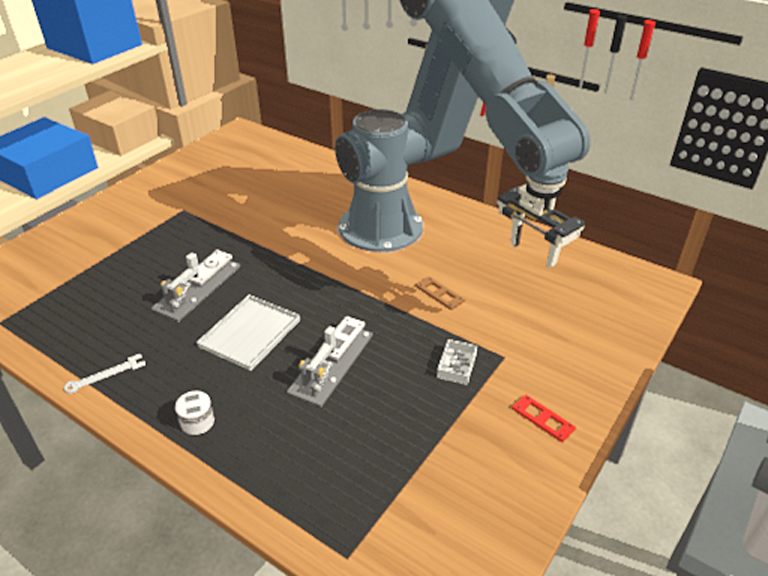

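The intake spacer (two windows) is on the jig at top-view pixel ≈(248,150) at native size, with its finger at the top and hinge at about (243,122). The solid plate with the boss is on the jig at (377,150), and the tray is at (310,139). The brown and red look-alikes lie on the wood. Next I compute positions.

Run:
```python
from h import *
T=dict(np.load("pics/top1.npz")); S=dict(np.load("pics/scene1.npz"))
print(T["intrinsics"])
A,t=cam(T); print("campos",-A.T@t)
for n,u,v,z in [("plate",247.8,161.5,38),("tab",248,142,107),("tabmid",248,142,88),("otab",384.3,146.5,107),("tray",308.9,139.7,3)]:
    print(n,ray_z(T,u,v,z).round(1), back(T,u,v,T["depth"][int(v),int(u)]).round(1))
for n,u,v,z in [("plate",231,226.5,38),("tab",216.9,227.4,88),("tray",164.4,220.5,3)]:
    print("S",n,ray_z(S,u,v,z).round(1), back(S,u,v,S["depth"][int(v),int(u)]).round(1))
# heights map around jig
c=T["color"][105:190,225:270][:,:,::-1]; 
img=cv2.resize(c,None,fx=7,fy=7,interpolation=cv2.INTER_CUBIC)
c2=T["color"][105:170,278:345][:,:,::-1]
cv2.imwrite("pics/crop1.png",img)
d=T["depth"]
# plate points: world points with z 30..46 region
vv,uu=np.mgrid[105:190,225:275]
P=np.array([back(T,u,v,d[v,u]) for u,v in zip(uu.ravel(),vv.ravel())])
def rect(P,lo,hi,name):
    m=(P[:,2]>lo)&(P[:,2]<hi); q=P[m]; print(name,m.sum(), q.mean(0).round(1), [np.round(x,1) for x in cv2.minAreaRect(q[:,:2].astype(np.float32))])
rect(P,32,44,"plate"); rect(P,98,120,"tabtop"); rect(P,6,14,"base"); rect(P,66,97,"arm")
vv,uu=np.mgrid[100:175,278:345]
P=np.array([back(T,u,v,d[v,u]) for u,v in zip(uu.ravel(),vv.ravel())])
rect(P,10,20,"traywall"); rect(P,1.5,20,"tray")
```

```text
[[412.12863718   0.         248.55171719]
 [  0.         412.12863718 190.70060222]
 [  0.           0.           1.        ]]
campos [ 213.18163397  209.81901064 1479.55650815]
plate [462.6 222.   38. ] [462.6 222.   38.1]
tab [517.5 220.8 107. ] [517.1 220.8 108.9]
tabmid [521.7 221.   88. ] [517.1 220.8 108.9]
otab [ 502.  -239.5  107. ] [ 501.9 -239.3  107.3]
tray [ 5.491e+02 -2.000e-01  3.000e+00] [ 5.498e+02 -6.000e-01 -3.000e-01]
S plate [469.2 233.   38. ] [466.6 230.9  34.7]
S tab [539.4 228.9  88. ] [468.5 166.   -4.5]
S tray [556.5 -11.    3. ] [ 5.542e+02 -1.390e+01 -4.000e-01]
plate 368 [467.5 216.   37.3] [array([516.3, 225.2]), array([237.2,  55.6]), np.float64(11.0)]
tabtop 31 [517.6 225.  107.2] [array([517.6, 224.2]), array([21.2, 13.6]), np.float64(0.1)]
base 906 [527.1 225.    9.6] [array([523. , 216.8]), array([179.4, 309.8]), np.float64(89.8)]
arm 148 [579.6 236.2  71.2] [array([564. , 239.7]), array([ 52.4, 111.8]), np.float64(85.7)]
traywall 219 [557.7  -4.3  14.2] [array([563.7,  -8.7]), array([263.1, 178. ]), np.float64(2.6)]
tray 2691 [558.5  -5.6   5. ] [array([560.2,  -8.9]), array([242.9, 276.8]), np.float64(89.7)]
```

View pics/crop1.png

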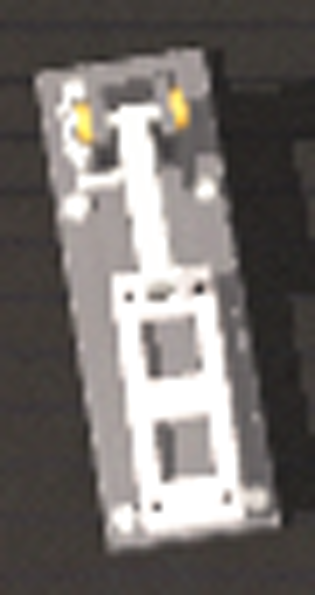

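```bash
cat >> h.py <<'E'
def plan(pos,yaw,o=None):
    """yaw: direction (world) of tool x axis; picks nearest half turn. prints spin then shift in tool axes AFTER spin"""
    o=o or r.observe(); M=R.from_rotvec(o["tool_rot"]).as_matrix()
    cur=np.arctan2(M[1,0],M[0,0]); d=(yaw-cur+np.pi/2)%np.pi-np.pi/2
    # tool z down: spin about tool z by s turns x by -s in world
    spin=-d; M2=M@R.from_rotvec([0,0,spin]).as_matrix()
    s=M2.T@(np.array(pos)-o["ee_pos"])
    print("cur",o["ee_pos"].round(1),"toolx yaw",round(cur,4),"z",M[:,2].round(3),"q6",o["qpos"][5].round(2),"t",round(o["clock"],2))
    print("spin %.4f then shift"%spin,s.round(1)); return spin,s
E
python3 - <<'E'
from h import *
plan([480,222,300],np.pi/2+0.15)
p=r.snapshot("wrist"); print(p["hand_eye"])
E
```

```text
cur [150.8 528.9 218.6] toolx yaw 1.293 z [ 0.  0. -1.] q6 -0.08 t 0.9
spin -0.4278 then shift [-352.7  279.6  -81.4]
[[ 9.99999104e-01  1.30179555e-04  1.33208999e-03 -6.13707442e-01]
 [-4.70323118e-04  9.65965223e-01  2.58671544e-01 -7.21715932e+01]
 [-1.25307886e-03 -2.58671939e-01  9.65964419e-01 -1.66274051e+02]
 [ 0.00000000e+00  0.00000000e+00  0.00000000e+00  1.00000000e+00]]
```

```bash
python3 -m crank '[[1,0,0,-20,-0.107],[1,0,0,-20,-0.107],[1,0,0,-20,-0.107],[1,0,0,-21,-0.107]]'; python3 -m crank '[[1,-30,23.5,0,0],[1,-30,23.5,0,0],[1,-30,23.5,0,0],[1,-30,23.5,0,0],[1,-30,23.5,0,0],[1,-30,23.5,0,0],[1,-30,23.5,0,0],[1,-30,23.5,0,0],[1,-30,23.5,0,0],[1,-30,23.5,0,0],[1,-30,23.5,0,0],[1,-20,20,0,0]]'
python3 - <<'E'
from h import *
plan([480,222,300],np.pi/2+0.15)
E
```

```text
clock: 1.28
ee_pos: [150.7, 528.7, 300.4]
tool_rot: [2.042, 2.387, -0.001]
contact_force: [0.9, 0.0, -0.0]
opening: 1.005
clock: 2.28
ee_pos: [480.1, 222.1, 299.8]
tool_rot: [2.05, 2.38, 0.0]
contact_force: [-0.2, 0.1, 0.2]
opening: 0.997
cur [480.1 222.1 299.8] toolx yaw 1.7198 z [ 0. -0. -1.] q6 -1.37 t 2.28
spin -0.0010 then shift [-0.1 -0.1 -0.2]
```

```bash
cat >> h.py <<'E'
def wrist():
    o=r.observe(); p=r.snapshot("wrist"); M=np.eye(4); M[:3,:3]=R.from_rotvec(o["tool_rot"]).as_matrix(); M[:3,3]=o["ee_pos"]
    W=np.linalg.inv(M@np.array(p["hand_eye"])); p=dict(p); 
    q=dict(p); q["rvec"]=R.from_matrix(W[:3,:3]).as_rotvec(); q["tvec"]=W[:3,3]; return p,q
E
python3 - <<'E'
from h import *
p,q=wrist(); save(p,"w1.png"); np.savez("pics/w1.npz",**q)
for t,z in [("spacer_plate",30),("finger_tab",88)]:
    for d in r.landmark_of(p,t): print(t,np.round(d["xy"],1),round(d["score"],2),ray_z(q,*d["xy"],z).round(1))
E
```

```text
spacer_plate [247.7 148.5] 0.76 [459.8 211.8  30. ]
finger_tab [251.  203.4] 0.9 [521.4 226.   88. ]
```

View pics/w1.png

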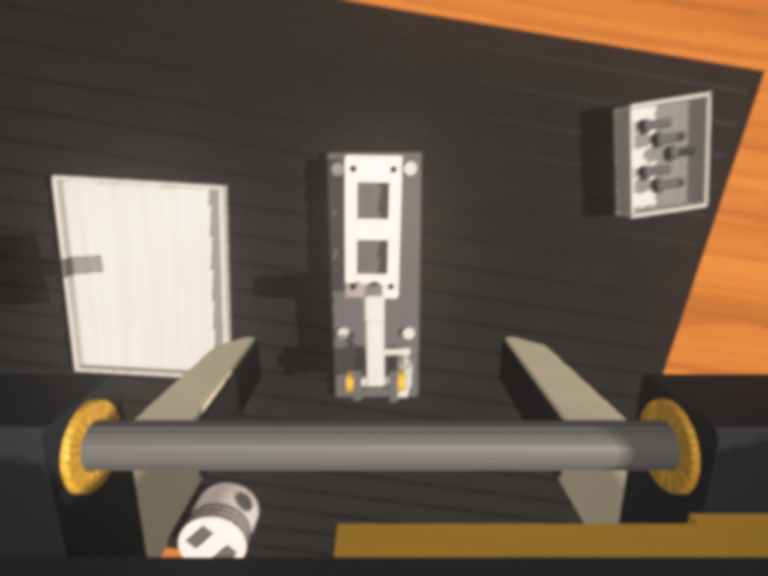

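The wrist view shows the spacer plate with its two windows at about (248,150), with the tab at about (250,203). The jig axis is nearly vertical in the picture, and the tray is at left. Next I fit it from the depth image.

```bash
cat >> h.py <<'E'
def cloud(q,u0,v0,u1,v1):
    vv,uu=np.mgrid[v0:v1,u0:u1]; uu=uu.ravel(); vv=vv.ravel(); d=q["depth"][vv,uu]; m=d>0; uu,vv,d=uu[m],vv[m],d[m]
    K=q["intrinsics"]; c=np.stack([(uu-K[0,2])/K[0,0]*d,(vv-K[1,2])/K[1,1]*d,d]); A,t=cam(q); return (A.T@(c-t[:,None])).T
def rect(P,lo,hi,name,xy=None):
    m=(P[:,2]>lo)&(P[:,2]<hi); 
    if xy: m&=(P[:,0]>xy[0])&(P[:,0]<xy[1])&(P[:,1]>xy[2])&(P[:,1]<xy[3])
    s=P[m]; print(name,m.sum(), np.median(s,0).round(1), [np.round(x,1) for x in cv2.minAreaRect(s[:,:2].astype(np.float32))]); return s
E
python3 - <<'E'
from h import *
q=dict(np.load("pics/w1.npz"))
P=cloud(q,210,95,290,265)
print(np.histogram(P[:,2],bins=np.arange(-5,125,5)))
s=rect(P,33,42,"plate",(380,540,180,260)); rect(P,100,116,"tabtop"); rect(P,5,14,"base"); a=rect(P,58,98,"arm",(525,580,200,270))
E
```

```text
(array([ 306, 3602, 1569, 3179,   58,   10,  370,  681, 2175,  109,   37,
         61,   64,  102,  528,  385,   10,   10,   13,   13,   14,   17,
        228,    0,    0]), array([ -5,   0,   5,  10,  15,  20,  25,  30,  35,  40,  45,  50,  55,
        60,  65,  70,  75,  80,  85,  90,  95, 100, 105, 110, 115, 120]))
plate 2234 [459.  211.7  38.4] [array([463.5, 213.8]), array([130.2,  49.1]), np.float64(7.5)]
tabtop 245 [517.1 224.  107.2] [array([517.7, 223.6]), array([21.5, 15.9]), np.float64(8.7)]
base 4655 [526.  233.5  10.4] [array([520.6, 224.1]), array([253.7,  90.2]), np.float64(8.9)]
arm 388 [565.7 232.8  69.1] [array([560.9, 243.1]), array([42.6, 39.1]), np.float64(7.9)]
```

Run:
```python
from h import *
plan([517.6,223.2,69.5],np.pi/2+0.15)
q=dict(np.load("pics/w1.npz"))
P=cloud(q,25,110,155,255); rect(P,10,20,"tray",(430,670,-110,110));rect(P,1.5,20,"tray2",(430,670,-110,110))
```

```text
cur [479.5 223.4 299.3] toolx yaw 1.7182 z [-0. -0. -1.] q6 -1.37 t 2.43
spin -0.0026 then shift [ -5.9  37.8 229.8]
tray 1371 [537.2 -45.2  15.2] [array([554.2,  -4.7]), array([200.3, 161.3]), np.float64(5.1)]
tray2 14154 [544.2 -12.7   3.2] [array([552.9, -19.1]), array([235.2, 194.5]), np.float64(3.6)]
```

```bash
python3 -m crank '[[0.6,-3,19,20,0],[0.6,-3,19,30,0],[0.6,0,0,35,0],[0.6,0,0,35,0],[0.6,0,0,35,0],[0.6,0,0,30,0],[0.6,0,0,25,0],[0.6,0,0,20,0],[0.6,0,0,0,0],[0.6,0,0,0,0]]'
python3 - <<'E'
from h import *
plan([517.6,223.2,69.5],np.pi/2+0.15)
p,q=wrist(); save(p,"w2.png"); print(r.observe()["contact_force"].round(1))
E
```

```text
clock: 3.27
ee_pos: [516.2, 225.0, 69.6]
tool_rot: [-2.047, -2.382, 0.002]
contact_force: [0.2, 0.6, 0.6]
opening: 0.599
cur [516.2 225.   69.6] toolx yaw 1.722 z [-0.001 -0.    -1.   ] q6 -1.39 t 3.27
spin 0.0012 then shift [-2.   1.2  0.1]
[ 1.  -0.   0.3]
```

View pics/w2.png

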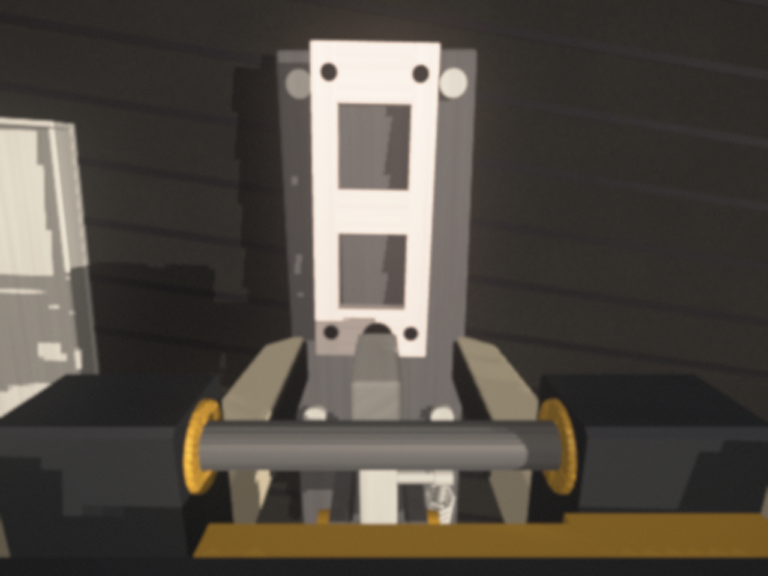

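The tab, at view pixels x≈355–400, is centred between the fingers (inner edges ≈305 and 455). I'll close on it.

```bash
python3 -m crank '[[0.3,0,0,0,0],[0.15,0,0,0,0],[0.1,0,0,0,0],[0.05,0,0,0,0],[0.05,0,0,0,0],[0.05,0,0,0,0],[0.05,0,0,0,0],[0.05,0,0,0,0]]' 25
python3 - <<'E'
from h import *
o=r.observe();print(o["contact_force"].round(1),o["opening"]*93)
th=np.arange(0,1.31,0.1); x=-85*np.cos(th)+26*np.sin(th)+85; z=85*np.sin(th)+26*np.cos(th)-26
for i in range(len(th)-1): print(round(th[i+1],1), (x[i+1]-x[i]).round(1), (z[i+1]-z[i]).round(1), x[i+1].round(1),z[i+1].round(1))
E
```

```text
clock: 3.98
ee_pos: [517.1, 224.1, 69.8]
tool_rot: [2.048, 2.382, -0.0]
contact_force: [-0.7, -1.0, 1.6]
opening: 0.171
[-0.7 -1.   1.6] 15.93696815915356
0.1 3.0 8.4 3.0 8.4
0.2 3.8 8.0 6.9 16.4
0.3 4.6 7.6 11.5 24.0
0.4 5.4 7.1 16.8 31.0
0.5 6.0 6.5 22.9 37.6
0.6 6.7 5.9 29.5 43.5
0.7 7.2 5.2 36.7 48.6
0.8 7.7 4.4 44.4 53.1
0.9 8.1 3.7 52.5 56.7
1.0 8.4 2.8 61.0 59.6
1.1 8.7 2.0 69.6 61.5
1.2 8.8 1.1 78.4 62.6
1.3 8.9 0.2 87.3 62.9
```

```bash
python3 -m crank '[[0.05,0,1.4,-4.2,0],[0.05,0,1.6,-4.2,0],[0.05,0,1.8,-4.0,0],[0.05,0,2.0,-4.0,0],[0.05,0,2.2,-3.8,0],[0.05,0,2.4,-3.8,0],[0.05,0,2.6,-3.6,0],[0.05,0,2.8,-3.5,0]]'
python3 - <<'E'
from h import *
o=r.observe();print(o["contact_force"].round(1),o["opening"]*93)
p=r.snapshot("scene"); save(p,"s2.png"); cv2.imwrite("pics/s2c.png",cv2.resize(p["color"][150:290,120:290,::-1],None,fx=4,fy=4,interpolation=cv2.INTER_CUBIC))
E
```

```text
clock: 4.65
ee_pos: [533.6, 226.7, 101.0]
tool_rot: [-2.048, -2.382, 0.001]
contact_force: [-0.2, -2.6, -11.5]
opening: 0.17
[ -0.2  -2.6 -11.5] 15.808116178110973
```

View pics/s2c.png

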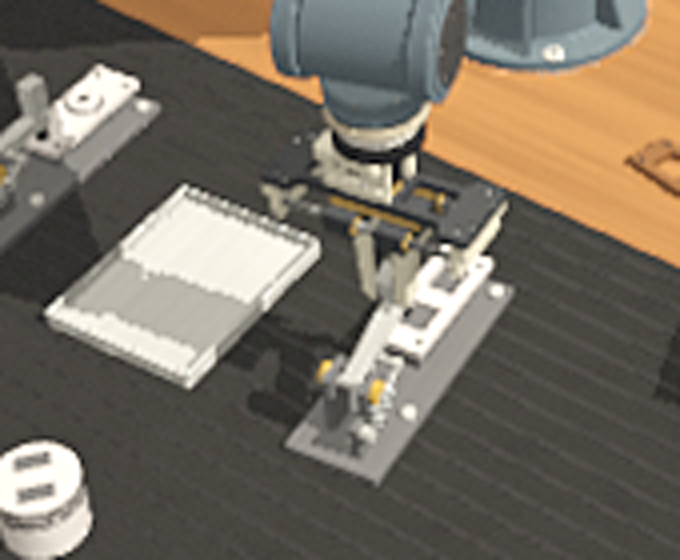

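The finger has lifted to about 0.4 rad while held, with its arm visibly raised at crop pixel (375,320). Forces are as expected, so I'll carry on along the arc.

```bash
python3 -m crank '[[0.05,0,2.9,-3.4,0],[0.05,0,3.1,-3.2,0],[0.05,0,3.3,-3.0,0],[0.05,0,3.4,-2.9,0],[0.05,0,3.6,-2.7,0],[0.05,0,3.6,-2.5,0],[0.05,0,3.8,-2.3,0],[0.05,0,3.9,-2.1,0]]'
python3 - <<'E'
from h import *
o=r.observe();print(o["contact_force"].round(1),o["opening"]*93)
E
```

```text
clock: 5.37
ee_pos: [561.3, 231.0, 123.3]
tool_rot: [-2.049, -2.382, -0.0]
contact_force: [-3.0, -2.5, -6.0]
opening: 0.168
[-3.  -2.5 -6. ] 15.629493792711356
```

```bash
python3 -m crank '[[0.05,0,4.0,-1.9,0],[0.05,0,4.1,-1.7,0],[0.05,0,4.2,-1.5,0],[0.05,0,4.2,-1.3,0],[0.05,0,4.3,-1.1,0],[0.05,0,4.4,-0.9,0],[0.05,0,4.4,-0.7,0],[0.05,0,4.4,-0.5,0],[0.05,0,4.4,-0.2,0],[0.05,0,4.4,0,0],[0.05,0,0,0,0]]'
python3 - <<'E'
from h import *
o=r.observe();print(o["contact_force"].round(1),o["opening"]*93)
p=r.snapshot("scene"); cv2.imwrite("pics/s3c.png",cv2.resize(p["color"][150:290,120:290,::-1],None,fx=4,fy=4,interpolation=cv2.INTER_CUBIC))
E
```

```text
clock: 6.28
ee_pos: [604.6, 237.8, 133.2]
tool_rot: [2.048, 2.381, 0.003]
contact_force: [0.2, 2.2, 4.1]
opening: 0.169
[0.2 2.2 4.1] 15.679482163186758
```

View pics/s3c.png

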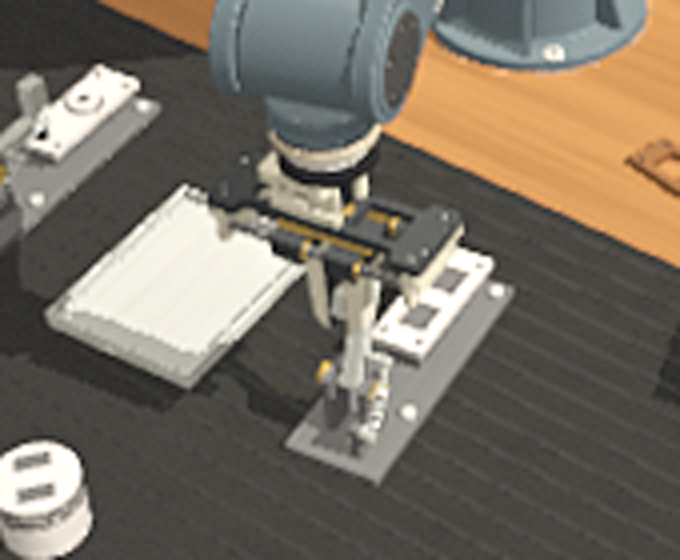

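The finger is at about 1.3 rad, past the snap point. I'll release it, wait, then lift clear.

```bash
python3 -m crank '[[0.35,0,0,0,0],[0.6,0,0,0,0],[0.6,0,0,0,0],[0.6,0,0,0,0],[0.6,0,0,0,0],[0.6,0,0,-20,0],[0.6,0,0,-35,0],[0.6,0,0,-35,0],[0.6,0,-25,-10,0],[0.8,-7,-40,0,0],[0.8,0,-40,0,0],[0.8,0,-25,0,0]]'
python3 - <<'E'
from h import *
p,q=wrist(); save(p,"w4.png"); np.savez("pics/w4.npz",**q)
p=r.snapshot("scene"); cv2.imwrite("pics/s4c.png",cv2.resize(p["color"][150:290,120:290,::-1],None,fx=4,fy=4,interpolation=cv2.INTER_CUBIC))
plan([463.5,213.8,31],np.pi/2+0.14)
E
```

```text
clock: 7.33
ee_pos: [472.7, 210.2, 232.6]
tool_rot: [-2.048, -2.381, 0.001]
contact_force: [0.3, -0.2, 0.4]
opening: 0.763
cur [472.8 210.5 233.1] toolx yaw 1.7216 z [-0.001 -0.    -1.   ] q6 -1.39 t 7.43
spin 0.0108 then shift [  4.6  -8.7 202.1]
```

View pics/s4c.png

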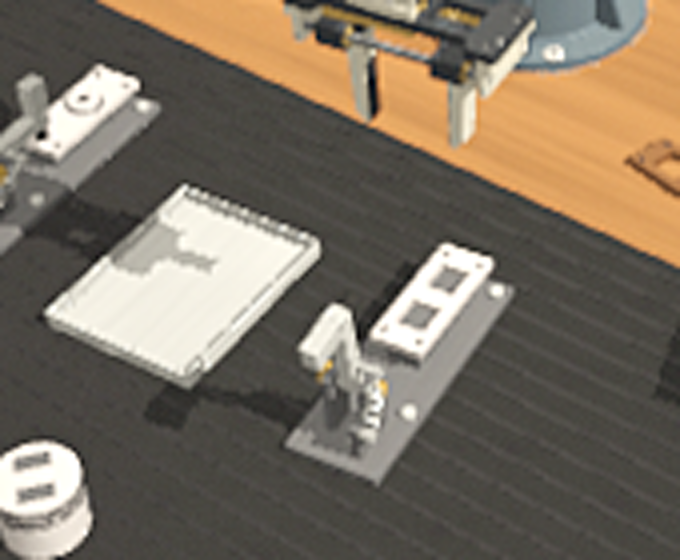

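View pics/w4.png

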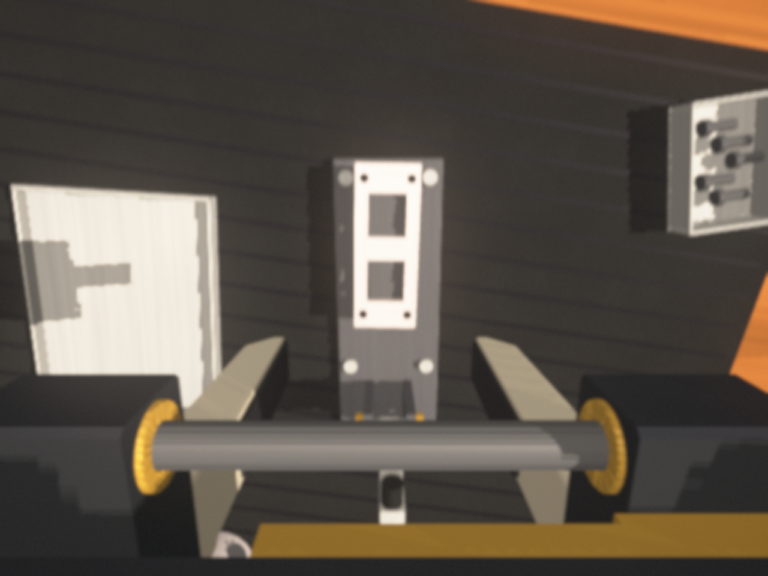

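The finger stands open by itself, with the tab leaning away at crop pixel (330,340). The plate is free and unmoved, centred at about (259,163) native in the wrist view. I'll refit the plate.

Run:
```python
from h import *
q=dict(np.load("pics/w4.npz"))
P=cloud(q,225,100,295,225)
s=rect(P,34,42,"plate"); rect(P,6,14,"base"); b=rect(P,15,30,"between")
plan([463.3,214,31],np.pi/2+0.14)
```

```text
plate 3217 [459.8 213.   38.3] [array([463.6, 213.5]), array([130.5,  49.8]), np.float64(7.6)]
base 3348 [470.5 237.3  10.3] [array([469.5, 217.5]), array([151.7,  88.7]), np.float64(8.1)]
between 473 [449.1 213.2  29.6] [array([455. , 213.8]), array([102.4,  77.1]), np.float64(8.6)]
cur [472.8 210.5 233.1] toolx yaw 1.7216 z [-0.001 -0.    -1.   ] q6 -1.39 t 7.43
spin 0.0108 then shift [  4.8  -8.8 202.1]
```

```bash
python3 -m crank '[[0.85,4,-9,30,0.017],[0.85,0,0,40,0],[0.85,0,0,40,0],[0.85,0,0,35,0],[0.85,0,0,25,0],[0.85,0,0,15,0],[0.85,0,0,10,0],[0.85,0,0,6,0],[0.85,0,0,0,0],[0.85,0,0,0,0]]'
python3 - <<'E'
from h import *
plan([463.6,213.5,31],np.pi/2+0.133)
p,q=wrist(); save(p,"w5.png"); print(r.observe()["contact_force"].round(1),r.observe()["opening"])
E
```

```text
clock: 8.27
ee_pos: [466.9, 213.7, 32.2]
tool_rot: [2.068, 2.364, 0.001]
contact_force: [-0.3, 0.2, 0.0]
opening: 0.848
cur [466.9 213.7  32.2] toolx yaw 1.704 z [ 0.001  0.    -1.   ] q6 -1.37 t 8.27
spin 0.0002 then shift [ 0.2 -3.3  1.2]
[-0.9  0.2  0.2] 0.8494324150792624
```

View pics/w5.png

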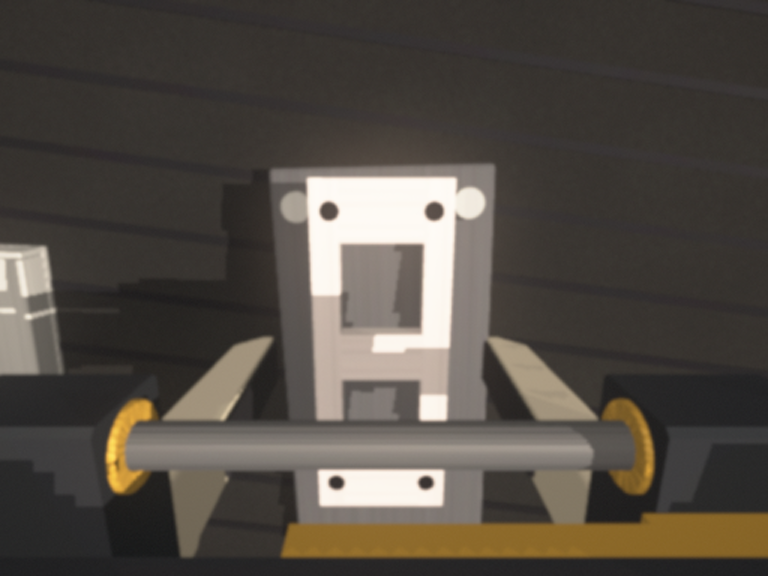

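The plate (view x≈310–450) is centred between the fingers (273–487). After a small correction along the plate, I'll close.

```bash
python3 -m crank '[[0.85,0,-3,1.2,0],[0.7,0,0,0,0],[0.6,0,0,0,0],[0.5,0,0,0,0],[0.45,0,0,0,0],[0.45,0,0,0,0],[0.45,0,0,0,0],[0.45,0,0,0,0]]' 30
python3 - <<'E'
from h import *
o=r.observe();print(o["contact_force"].round(1),o["opening"]*93,o["ee_pos"])
E
```

```text
clock: 8.98
ee_pos: [463.3, 213.2, 30.5]
tool_rot: [2.069, 2.364, 0.0]
contact_force: [-0.4, -0.1, 2.5]
opening: 0.531
[-0.4 -0.1  2.5] 49.42613353368274 [463.33365851 213.20871096  30.54051874]
```

```bash
python3 -m crank '[[0.45,0,0,-4,0],[0.45,0,0,-8,0],[0.45,0,0,-12,0],[0.45,0,0,-16,0],[0.45,0,0,-20,0],[0.45,0,0,-20,0],[0.45,0,0,-10,0],[0.45,0,0,0,0.022],[0.45,0,0,0,0.022]]'
python3 - <<'E'
from h import *
plan([554,-4.7,37],np.pi/2+0.089)
o=r.observe();print(o["contact_force"].round(1),o["opening"]*93)
p,q=wrist(); save(p,"w6.png")
E
```

```text
clock: 9.73
ee_pos: [463.3, 213.1, 120.5]
tool_rot: [2.123, 2.316, 0.001]
contact_force: [0.4, 0.3, -0.3]
opening: 0.535
cur [463.3 213.1 120.5] toolx yaw 1.6577 z [ 0.001  0.    -1.   ] q6 -1.32 t 9.73
spin -0.0021 then shift [-225.1   71.    83.5]
[ 0.4  0.3 -0.3] 49.726752147835455
```

View pics/w6.png

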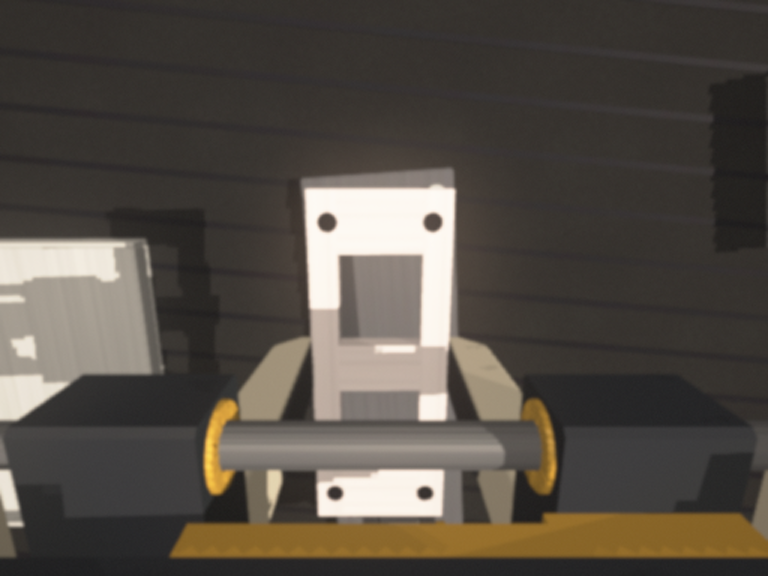

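The plate is lifted level between the fingers. I'll carry it over the tray.

```bash
python3 -m crank '[[0.45,-12,4,0,0],[0.45,-22,7,0,0],[0.45,-27,8,0,0],[0.45,-27,8,0,0],[0.45,-27,8,0,0],[0.45,-27,8,0,0],[0.45,-27,8,0,0],[0.45,-27,8,0,0],[0.45,-18,7,0,0],[0.45,-11,5,0,0],[0.45,0,0,0,0]]'
python3 - <<'E'
from h import *
plan([554,-4.7,4],np.pi/2+0.089)
o=r.observe();print(o["contact_force"].round(1),o["opening"]*93)
p,q=wrist(); save(p,"w7.png")
E
```

```text
clock: 10.7
ee_pos: [554.5, -6.8, 119.6]
tool_rot: [-2.122, -2.316, 0.001]
contact_force: [-0.3, -0.2, -1.1]
opening: 0.533
cur [554.5  -6.8 119.6] toolx yaw 1.6578 z [-0.001 -0.    -1.   ] q6 -1.75 t 10.7
spin -0.0020 then shift [  2.1  -0.2 115.6]
[-0.3 -0.2 -1.1] 49.55852468095483
```

View pics/w7.png

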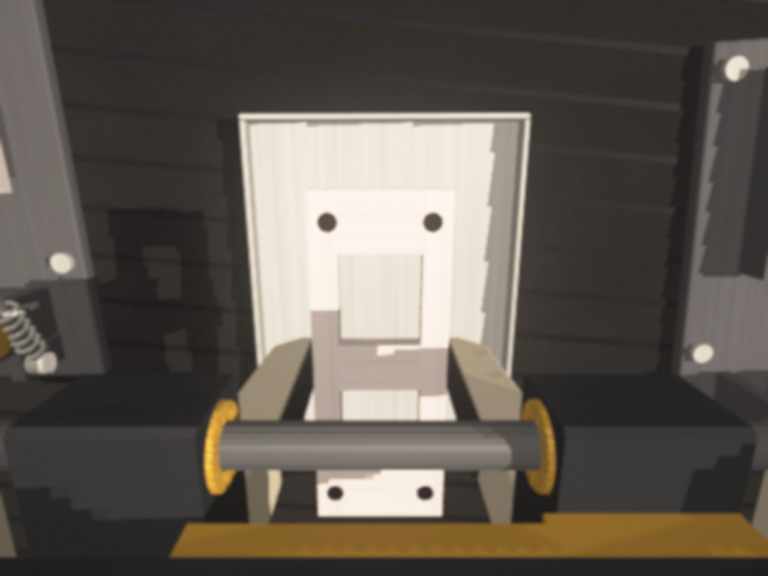

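The plate is over the tray, parallel to its walls and inside them (tray view x≈240–528, plate 308–453). I'll descend.

```bash
python3 -m crank '[[0.45,2,0,20,0],[0.45,0,0,25,0],[0.45,0,0,25,0],[0.45,0,0,18,0],[0.45,0,0,12,0],[0.45,0,0,6,0],[0.45,0,0,4,0],[0.45,0,0,2,0],[0.45,0,0,1,0],[0.45,0,0,0,0],[0.45,0,0,0,0]]'
python3 - <<'E'
from h import *
o=r.observe();print(o["contact_force"].round(1),o["opening"]*93,o["ee_pos"])
E
```

```text
clock: 11.67
ee_pos: [554.2, -2.7, 8.1]
tool_rot: [2.12, 2.318, 0.001]
contact_force: [-0.1, -0.4, -0.9]
opening: 0.534
[-0.1 -0.4 -0.9] 49.63825117188111 [554.21143877  -2.65085343   8.0797167 ]
```

```bash
python3 -m crank '[[0.45,0,0,0.7,0],[0.45,0,0,0.5,0],[0.45,0,0,0,0],[0.45,0,0,0,0]]'
python3 - <<'E'
from h import *
o=r.observe();print(o["contact_force"].round(1),o["opening"]*93,o["ee_pos"])
E
```

```text
clock: 12.0
ee_pos: [553.9, -2.7, 6.3]
tool_rot: [2.12, 2.318, 0.0]
contact_force: [-0.8, 0.4, -1.1]
opening: 0.534
[-0.8  0.4 -1.1] 49.65422458201194 [553.91508615  -2.65156215   6.33746479]
```

```bash
python3 -m crank '[[0.45,0,0,0.7,0],[0.45,0,0,0.6,0],[0.45,0,0,0.6,0],[0.45,0,0,0,0],[0.45,0,0,0,0]]'
python3 - <<'E'
from h import *
o=r.observe();print(o["contact_force"].round(1),o["opening"]*93,o["ee_pos"])
E
```

```text
clock: 12.42
ee_pos: [553.8, -2.6, 4.3]
tool_rot: [-2.12, -2.318, 0.0]
contact_force: [0.1, -0.9, -0.5]
opening: 0.533
[ 0.1 -0.9 -0.5] 49.603533265735074 [553.82753848  -2.61992659   4.26544968]
```

```bash
python3 -m crank '[[0.45,0,0,0.5,0],[0.45,0,0,0,0],[0.45,0,0,0,0]]'; python3 -m crank '[[0.45,0,0,0.4,0],[0.45,0,0,0,0],[0.45,0,0,0,0]]'
```

```text
clock: 12.67
ee_pos: [553.9, -2.6, 3.8]
tool_rot: [-2.12, -2.318, 0.0]
contact_force: [0.3, -0.3, -1.3]
opening: 0.532
clock: 12.92
ee_pos: [553.9, -2.6, 3.6]
tool_rot: [2.12, 2.318, 0.0]
contact_force: [-0.8, -0.4, 2.6]
opening: 0.533
```

Contact: +2.6 N from the tray floor. I'll release slowly and back off straight up.

```bash
python3 -m crank '[[0.53,0,0,0,0],[0.56,0,0,0,0],[0.6,0,0,0,0],[0.65,0,0,0,0],[0.65,0,0,0,0],[0.65,0,0,-5,0],[0.65,0,0,-15,0],[0.65,0,0,-30,0],[0.65,0,0,-40,0],[0.65,0,0,-40,0],[0.65,0,0,-40,0],[0.65,0,0,-30,0]]' 10
python3 -m crank '[[0.65,0,-40,0,0],[0.65,0,-40,0,0],[0.65,0,-30,0,0],[0.65,0,0,0,0]]'
python3 - <<'E'
from h import *
p,q=wrist(); save(p,"w8.png"); np.savez("pics/w8.npz",**q)
p=r.snapshot("scene"); cv2.imwrite("pics/s8c.png",cv2.resize(p["color"][130:290,90:290,::-1],None,fx=4,fy=3.7,interpolation=cv2.INTER_CUBIC))
q=dict(np.load("pics/w8.npz")); P=cloud(q,100,40,420,280)
s=rect(P,8,13,"plate",(480,630,-40,40)); rect(P,13.5,20,"tray",(430,670,-110,110))
a=s; c=np.linalg.lstsq(np.c_[a[:,:2],np.ones(len(a))],a[:,2],rcond=None)[0]; print(c)
E
```

```text
clock: 13.92
ee_pos: [554.2, -2.6, 207.3]
tool_rot: [2.119, 2.317, 0.003]
contact_force: [-0.0, 0.1, 0.2]
opening: 0.648
clock: 14.25
ee_pos: [439.7, -12.4, 203.6]
tool_rot: [-2.119, -2.317, 0.002]
contact_force: [0.5, -0.7, -0.9]
opening: 0.65
plate 1786 [525.9  -5.9  11.4] [array([532.9,  -4.9]), array([88.7, 50. ]), np.float64(5.3)]
tray 625 [458.7  -9.5  16. ] [array([513.9,  -8.6]), array([120.8, 160. ]), np.float64(5.1)]
[8.03287891e-04 2.52803606e-03 1.08896329e+01]
```

View pics/w8.png

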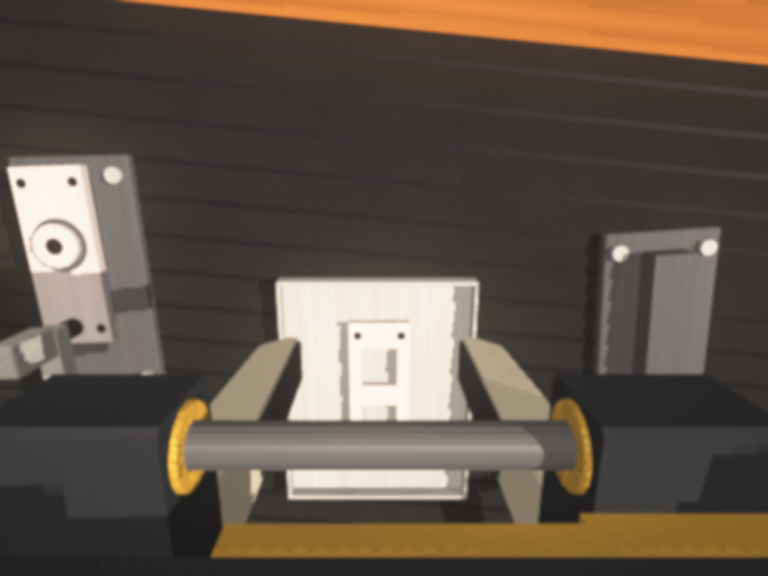

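View pics/s8c.png

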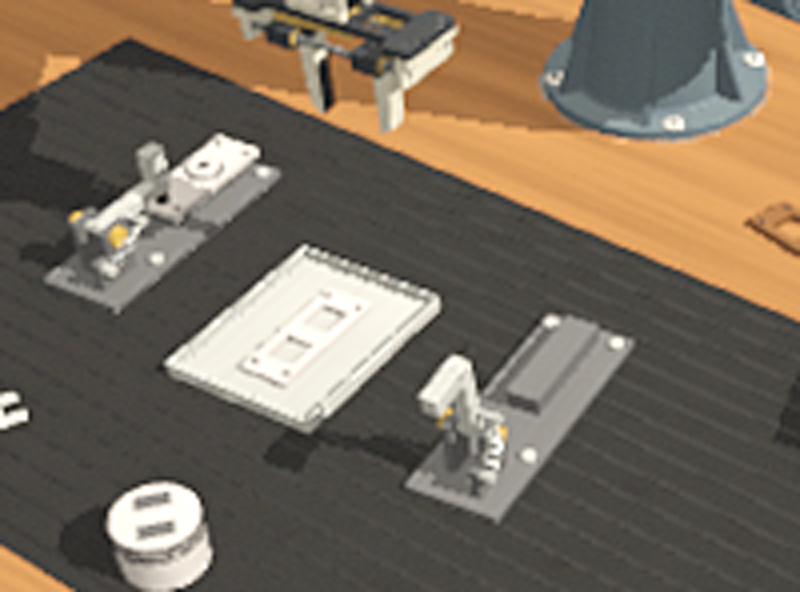

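The plate lies flat in the tray with its top at about 11 mm, which is 3 + 8. Its jig is empty with the finger standing open, and the other jig is still clamped. The gripper is clear of everything.

```bash
python3 -c "
from workcell import r
print(r.hand_in())"
```

```text
the job is handed in; nothing more can be done
None
```

The intake spacer plate is out of its jig and lying flat in the steel tray. I handed the job in at about 14.4 s of the 54 s allowed; no verdict was given.

- **Finger:** I pinched the grip tab and swung the finger along its arc to about 1.3 rad, then released it. A picture showed it standing open by itself before I touched the plate.
- **Plate:** I gripped it across the middle, lifted it level and lowered it into the tray until the floor pushed back with about 2.6 N. Then I let go and backed off straight up.

**Last checks:**
- The top of the plate is at about 11 mm (3 mm floor plus 8 mm plate) with no measurable tilt. That comes from the part of the plate the wrist camera could see past the gripper.
- The freed finger is still standing open and the other jig's finger is still clamped.
- The gripper was more than 180 mm above the tray and touching nothing.

No check failed. The early scene-camera position estimates differed from the wrist camera's by roughly 10–20 mm, so I used the wrist camera's depth measurements.

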